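# Fit the tee key into the screw press and hold it home

### The job

Pull the tee-handled key up out of its sprung catch in the wooden key rail and put its cross-shaped stem into the socket on top of the small screw press, turned so that the splines mesh and it slides fully home. Keep hold of the key and keep pressing it down against the sprung lock pin: the program finishes while holding it there, upright and pressed home. Leave the round-knobbed key in the rail and do not disturb the ink roller or anything else on the table.

Things in the scene. Friction and masses are not known exactly. Their poses are not given: they have to be found in the camera images.
- tee_key: the key to use, about 0.16 kg, 105 mm tall: dark wooden tee handle on a steel stem. Origin at its lower tip, on the axis; z up the key, x along the tee bar. From the tip up: round pilot 7.4 mm in diameter, cone-tipped, 0 to 8 mm; cross-shaped stem 8 to 28 mm (two crossed bars along x and y, 24 long, 8 thick, lower edges half-round); collar, shank 14 mm in diameter, tee bar
- tee_bar (a point): middle of the tee bar, 95 mm above the key's tip, the place to grip: bar 70 long (key's x) x 16 wide (key's y) x 20 mm high. Key's axes. At the start the key stands upright in one of the rail's two seats, the bar within 0.6 rad of the rail's x axis
- key_shoulder (a point): on the key's axis, 28 mm above its tip: centre of the collar's flat underside (the shoulder). The collar is 34 mm in diameter for 4 mm and then tapers to 20 mm over 14 mm
- knob_key: another key, which stays in the rail's other seat: the same collar, but a round wooden knob 38 mm in diameter and a plain round stem, 97 mm tall; origin at its lower tip
- rail: fixed wooden key rail, 70 (x) x 200 (y) x 50 mm high; origin 5 mm off its middle (it spans x = -30 to +40 mm), on the table, z up. A parked key rests with its collar on the rail's top: its tip is 22 mm and its tee bar 107 to 127 mm above the table
- seat_l (a point): the rail's seat at its y = +50 mm: mouth of a square hole 27 mm wide, right through. Behind it (+x side) a black catch housing, 20 x 22 mm, is 76 mm high; its sprung steel ball (12 to 17 N sideways) sits over the collar's taper: pulling the key straight up takes some 6 to 12 N from 4 to 12 mm of lift, then it snaps free. The stem is out of the hole after 28 mm
- seat_r (a point): the other seat, at y = -50 mm, with an equal catch
- press: fixed small screw press: grey base 120 (x) x 190 (y) mm, two posts at y = +74 and -74 mm (domed nuts up to 112 mm high), a crossbeam along y, top 100 mm above the table, the spindle head standing on its middle; origin under the middle of the base
- spindle_mouth (a point): centre of the socket's mouth, 134 mm above the table, on top of the spindle head, a steel block 38 x 38 mm, 34 high; z up. The socket is a cross of two slots along this frame's x and y (parallel to the block's sides), each 10.4 mm wide, 26.8 long. The key fits at any quarter turn. Unmeshed, the pilot goes in 8 mm and the cross bars rest on the block's face
- home_tip (a point): 28 mm below the mouth on the spindle's axis: where the key's tip is when fully home, its shoulder on the block's face (tee bar's middle then 67 mm above the mouth). On the way down the meshed key meets the lock pin 21 mm below the mouth
- spindle (a joint): turn of the spindle head about its vertical axis relative to the press, rad, counter-clockwise from above; 0: slots along the press's x and y; a stiff hinge (0.12 N m friction) that stays where it is left
- lock_pin (a joint): how far the sprung pin on the socket's floor is pressed down, m: 0 at rest, 0.007 with the key fully home; takes 5.6 N to start and 10.5 N when home, more than the key's weight, so it lifts a released key
- brayer: ink roller with a wooden handle lying on the table, 79 x 164 x 31 mm; bystander

How it is judged:
By the outcome, as a careful person would: the job done as asked, in the order asked, and still so for the second after the job is handed in, while the arm keeps its last pose, push and grip.
It also fails if it takes over 45 s, if anything falls off the work surface, if the arm or the gripper's body presses on something with over 40 N, if the wrist force passes 120 N, or if a joint passes its speed limit or range.

### The arm

A 6-joint arm with a two-finger parallel gripper is mounted at the origin on the work surface; the furniture and walls round the work are solid. World frame = base frame: x ahead of the robot, y to its left, z up, the work surface at z = 0. Lengths are in m, angles in rad, forces in N, time in s.
With the tool pointing down it reaches from about 0.425 to 0.95 m from the base axis. Payload 3.5 kg.
Tool frame: the origin (TCP) lies on the centre line of the jaws, within the pads' length; the fingertips stand tip_extent ahead of it and the grasp point (between the pads) lies 2 mm behind it (tip_extent is the distance from the TCP to the fingertips, in m); z points along the fingers, y is the direction in which the jaws open and shut (so a half turn about z gives the same grasp; the last joint's range is limited). The gripper opens to 85 mm and grips with 20 to 120 N. Pads are 22 mm wide; open, the fingers measure 114 mm over their backs; the gripper's body (76 mm by 85 mm) begins 54 mm behind the grasp point. The pads swing forward as they close: fully open they stand 13 mm farther back than shut.
Start: joints at [1.048, 0.286, 1.577, -0, 1.279, -0.15], TCP at [0.246, 0.629, 0.248] pointing down, gripper open.
Joint ranges: [-2.77, 2.77], [-0.9, 2.22], [0.21, 2.48], [-1.53, 4.67], [0.24, 2.81], [-2.84, 2.84]. Speed limits (rad/s): [2.79, 2.79, 3.14, 3.14, 3.14, 3.14].

### API

Orientations are given as a unit quaternion [x, y, z, w].
In Python, from plant import * gives the robot as it stands.
- The arm moves only by the shell command python3 -m crank 'ROWS' [FORCE]. ROWS is JSON, a list of rows, each a list of 7 numbers: the gripper's target within -1 to 1 (shut at 1, half-way at 0, fully open at -1), then the shift along the tool's x, y, z in cm, then the turn, a rotation vector about the tool's x, y, z in degrees. In form: [[fingers, tx, ty, tz, wx, wy, wz], ...]. A call has 1 to 5 rows; each row shifts and turns the commanded pose from where the row before left it, along the tool's axes as they then stand; what a row does not reach is not made up. A row lasts 1/10 s, in which the tool goes at most 50 mm and 8.59 degrees, less where a joint would pass 70% of its speed; a pose out of reach is approached as far as the arm can. A call is refused whole if a number of a shift passes 5 or a number of a turn 8.59, either way. A call with a gripper value outside its range is refused whole. The fingers move at their own pace and stop on an object; FORCE is the grip in N (left out, the last holds). Time passes only in rows, so rows that do not move let the fingers close. It gives the time, the measured TCP pose, the force and the opening at its end, in the units of the state.
- get_state(): the state, without advancing time (a new reading comes with each control period).
- read_camera(name): name is "side" or "top" or "wrist"; returns a dict with "color" (384x512x3 uint8, red, green, blue), "vfov" (degrees; the focal length in pixels is half the picture's height over the tangent of half this angle, whatever the lens; pixels are square), "cx", "cy" (the principal point, pixels), "distortion" ([k1, k2, p1, p2, k3] as OpenCV has them; the pictures are not rectified), "cam_to_world" (4x4, takes a point from camera to world coordinates). Camera axes: x right, y up, looking along -z (the intrinsics and any distortion apply to the point x, -y, -z); pixel columns grow to the right and rows downward; lengths in m; the calibration is good to about 2 mm. A picture is of the moment at which its call begins. There is no depth.
- sign_off(): hands the job in, once; it reports no verdict.
Trained networks look in the newest picture that a camera, given by its name, has taken for a name from the list of things; names that differ only in an ending like _2 or _b are one class to them, and where a whole thing is asked for, a point or a joint stands for the part that bears it (a point fixed in the world has none). Each returns a list of dicts, best first, with "p" (0 to 1); they miss things now and then, are a little off and sometimes report something else, mostly with a low value. They report only what shows in the picture. A call takes as long as a camera call.
- trace(thing, camera): "pixels" (384x512 bool, what is visible of it) and "location" ([column, row] in pixels, amid what is visible of it).
- place_of(thing, camera): "location" ([column, row] in pixels: a listed point, or the origin of a listed thing).
The state is a dict: "time": time; "qpos": joint angles; "dq": joint speeds; "joint_efforts": joint torques, N m; "eef_pos": TCP position; "tcp_rot": TCP orientation; "contact_force": force on the tool from outside, world axes, zero at the start; "wrist_torque": the same for the moment, N m; "opening": opening from 0.0 (shut) to 1.0 (fully open).
Only numpy, scipy, OpenCV 4.12 (cv2) and the standard library are available. Lean on these libraries where they do the work, as an engineer would, in place of code of your own. Each camera call takes 0.05 s, during which the arm holds its last target.

## Working session

There is one attempt and no reset: what is moved stays moved. The work goes in short steps, Python scripts to look and compute and a shell command to move; the robot and the scene stay as the last step left them, time stands still between calls to the robot, and variables do not carry over. Pictures are saved under pics/ and viewed, and the job is handed in when it is done.

```bash
ls -la; mkdir -p pics; cat > h.py <<'E'
from plant import *
import numpy as np, cv2
def K(c):
    f=c["color"].shape[0]/2/np.tan(np.radians(c["vfov"])/2)
    return np.array([[f,0,c["cx"]],[0,f,c["cy"]],[0,0,1]])
def ray(c,px):
    u=cv2.undistortPoints(np.array([[px]],float),K(c),np.array(c["distortion"],float))[0,0]
    M=np.array(c["cam_to_world"]); d=M[:3,:3]@np.array([u[0],-u[1],-1]); return M[:3,3],d/np.linalg.norm(d)
def onz(c,px,z):
    o,d=ray(c,px); return o+d*(z-o[2])/d[2]
def proj(c,P):
    M=np.linalg.inv(np.array(c["cam_to_world"])); P=np.atleast_2d(P); q=P@M[:3,:3].T+M[:3,3]; q=q*[1,-1,-1]
    return cv2.projectPoints(q,np.zeros(3),np.zeros(3),K(c),np.array(c["distortion"],float))[0][:,0]
def tri(a,b):
    (o1,d1),(o2,d2)=a,b
    A=sum(np.eye(3)-np.outer(d,d) for d in(d1,d2)); B=sum((np.eye(3)-np.outer(d,d))@o for o,d in(a,b))
    p=np.linalg.solve(A,B); return p,[np.linalg.norm(np.cross(p-o,d)) for o,d in (a,b)]
E
python3 - <<'E'
from h import *
s=get_state(); print(s)
for n in("side","top","wrist"):
    c=read_camera(n); cv2.imwrite(f"pics/{n}0.png",c["color"][:,:,::-1])
    print(n,c["vfov"],c["cx"],c["cy"],c["distortion"],np.array(c["cam_to_world"])[:3].round(3).tolist())
    for t in("tee_key","tee_bar","key_shoulder","knob_key","rail","seat_l","seat_r","press","spindle_mouth","home_tip","brayer"):
        for r in place_of(t,n)[:2]: print(t,np.round(r["location"],1),round(r["p"],2))
E
```

```text
total 12
drwxr-xr-x  3 agent agent 4096 Dec  6 10:56 .
drwxr-xr-x 23 root  root  4096 Dec  6 10:56 ..
drwxr-xr-x  2 agent agent 4096 Dec  6 10:56 pics
{'time': 0.0, 'qpos': array([ 1.04800067e+00,  2.87159613e-01,  1.57817928e+00,  1.51614927e-06,
        1.27862071e+00, -1.50006843e-01]), 'dq': array([-3.03287965e-05, -4.57429862e-04, -8.61713225e-04, -1.09273339e-04,
        9.83542352e-05,  7.56806020e-05]), 'joint_efforts': array([ 7.78803333e-04, -4.05980587e+01, -2.92624944e+01, -1.49833886e-04,
        5.73912359e-03,  4.40298848e-06]), 'eef_pos': array([0.24550629, 0.628101  , 0.24694994]), 'tcp_rot': array([ 1.85317052e-01,  9.82678070e-01, -1.11690091e-03, -3.91341149e-04]), 'contact_force': array([ 0.55999817,  0.3524716 , -0.68448268]), 'wrist_torque': array([0.01620547, 0.03108956, 0.07264734]), 'opening': 1.0009594487761218}
side 46.8772954945225 249.77046270848004 196.60180405409275 [-0.04007558  0.          0.          0.          0.        ] [[-0.986, 0.101, -0.132, 0.48], [-0.166, -0.625, 0.763, 0.718], [-0.005, 0.774, 0.633, 0.746]]
tee_key [292.4 202.3] 0.59
tee_b
[... 446 characters left out ...]
 0.          0.          0.          0.        ] [[-0.02, 0.987, -0.161, 0.457], [-0.999, -0.025, -0.028, -0.038], [-0.032, 0.161, 0.986, 1.112]]
tee_key [317.6 232.1] 0.69
tee_bar [323.4 227.8] 0.59
key_shoulder [321.2 232.3] 0.81
knob_key [362.  222.6] 0.76
rail [339.1 228.9] 0.97
seat_l [322.2 233.7] 0.87
seat_l [361.4 219.9] 0.58
seat_r [322.2 233.7] 0.87
seat_r [361.4 219.9] 0.58
press [157.1 212. ] 0.58
home_tip [143.7 205.2] 0.6
brayer [250.7 146.2] 0.58
brayer [340.8 229.2] 0.16
wrist 59.87365755408839 254.5608971950801 191.73229108482545 [0.01114656 0.         0.         0.         0.        ] [[0.364, -0.885, -0.291, 0.172], [0.931, 0.346, 0.114, 0.658], [0.0, -0.312, 0.95, 0.373]]
```

View pics/side0.png

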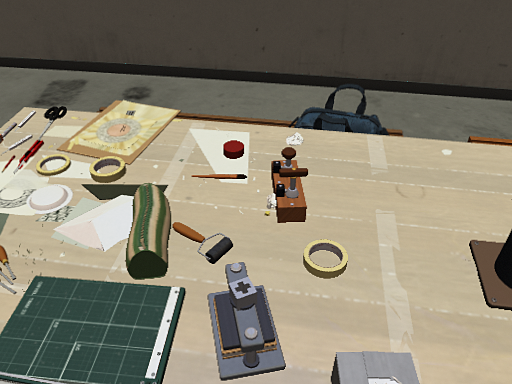

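View pics/top0.png

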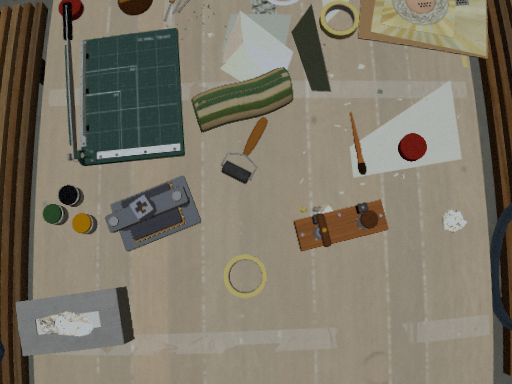

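View pics/wrist0.png

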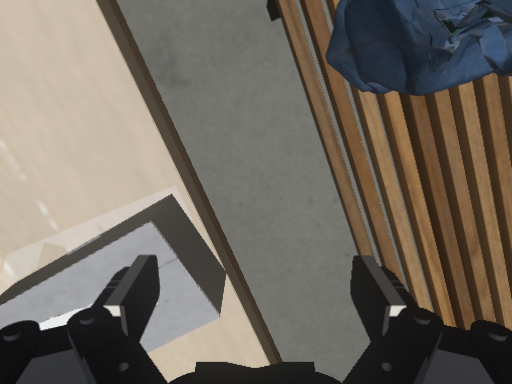

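```bash
python3 - <<'E'
from h import *
a=cv2.imread("pics/top0.png");b=cv2.imread("pics/side0.png")
r=lambda im,x0,y0,w,h,W,H:cv2.resize(im[y0:y0+h,x0:x0+w],(W,H),interpolation=cv2.INTER_CUBIC)
cv2.imwrite("pics/z1.png",np.vstack([np.hstack([r(a,285,190,110,70,400,255),r(a,95,165,110,85,400,255)]),np.hstack([r(b,250,140,80,90,400,340),r(b,200,255,100,125,400,340)])]))
c=read_camera("top");d=read_camera("side")
def P(t,n,i=0):
    return place_of(t,n)[i]["location"]
print("shoulder tri",tri(ray(c,P("key_shoulder","top")),ray(d,P("key_shoulder","side"))))
print("home tri",tri(ray(c,P("home_tip","top")),ray(d,P("home_tip","side"))))
print("mouth side",onz(d,P("spindle_mouth","side"),.134), "home top", onz(c,P("home_tip","top"),.106))
print("shoulder top z.05",onz(c,P("key_shoulder","top"),.05),"side",onz(d,P("key_shoulder","side"),.05))
print("bar",onz(c,P("tee_bar","top"),.117),onz(d,P("tee_bar","side"),.117))
print("knob",onz(c,P("knob_key","top"),.022))
print("ends", [onz(c,p,.127)[:2] for p in [(317,214),(326,244)]])
print("brayer",onz(c,P("brayer","top"),.0),"rail",onz(c,P("rail","top"),.0),"press",onz(c,P("press","top"),.0))
E
```

```text
shoulder tri (array([ 0.52133787, -0.1488409 ,  0.04743099]), [np.float64(0.0028863331145734983), np.float64(0.0028863331145734627)])
home tri (array([0.57888065, 0.22621951, 0.11709569]), [np.float64(0.0036739597914700775), np.float64(0.0036739597914702085)])
mouth side [0.57564373 0.22956142 0.134     ] home top [0.58398457 0.22939043 0.106     ]
shoulder top z.05 [ 0.52406743 -0.14861228  0.05      ] side [ 0.5183043  -0.14540722  0.05      ]
bar [ 0.52598921 -0.15100213  0.117     ] [ 0.52090132 -0.14789301  0.117     ]
knob [ 0.54570961 -0.24468397  0.022     ]
ends [array([ 0.55667595, -0.13769352]), array([ 0.49474047, -0.15384686])]
brayer [0.59532756 0.26244686 0.        ] rail [ 0.52978216 -0.20336395  0.        ] press [0.58074483 0.22110421 0.        ]
```

View pics/z1.png

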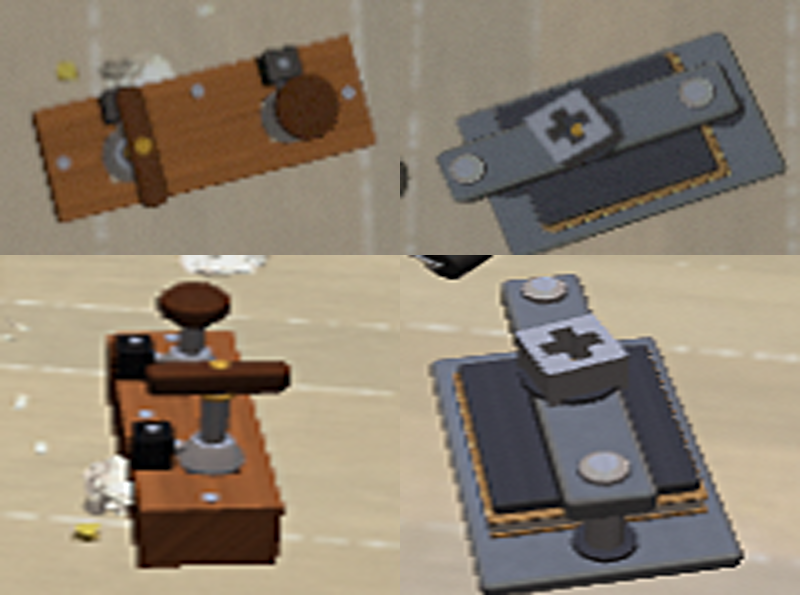

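```bash
cat >> h.py <<'E'
from scipy.spatial.transform import Rotation as R
def down(yaw_y_deg):
    t=np.radians(yaw_y_deg); y=np.array([np.cos(t),np.sin(t),0]); z=np.array([0,0,-1.]); return R.from_matrix(np.stack([np.cross(y,z),y,z],1))
def plan(pos,rot,g,n=None,step=4.8,deg=8.5,start=None):
    s=get_state(); p0=np.array(s["eef_pos"]); r0=R.from_quat(s["tcp_rot"])
    if start is not None: p0,r0=start
    rv=(r0.inv()*rot).as_rotvec(); D=np.asarray(pos)-p0
    if n is None: n=int(max(np.ceil(np.linalg.norm(D)*100/step),np.ceil(np.degrees(np.linalg.norm(rv))/deg),1))
    r=r0
    for i in range(n):
        print([g]+list(np.round(r.inv().apply(D/n*100),2))+list(np.round(np.degrees(rv/n),2))); r=r*R.from_rotvec(rv/n)
    return n
E
python3 - <<'E'
from h import *
import plant; print([x for x in dir(plant) if x[0]!='_'], globals().get("tip_extent"))
plan([.522,-.149,.25],down(104.6),-1)
E
```

```text
['Unreachable', 'get_state', 'place_of', 'read_camera', 'sign_off', 'tip_extent', 'trace'] 0.017
[-1, np.float64(-3.0), np.float64(-3.46), np.float64(-0.01), np.float64(-0.0), np.float64(-0.0), np.float64(-2.0)]
[-1, np.float64(-2.88), np.float64(-3.57), np.float64(-0.01), np.float64(-0.0), np.float64(-0.0), np.float64(-2.0)]
[-1, np.float64(-2.75), np.float64(-3.67), np.float64(-0.01), np.float64(-0.0), np.float64(-0.0), np.float64(-2.0)]
[-1, np.float64(-2.62), np.float64(-3.76), np.float64(-0.01), np.float64(-0.0), np.float64(-0.0), np.float64(-2.0)]
[-1, np.float64(-2.49), np.float64(-3.85), np.float64(-0.01), np.float64(-0.0), np.float64(-0.0), np.float64(-2.0)]
[-1, np.float64(-2.36), np.float64(-3.93), np.float64(-0.01), np.float64(-0.0), np.float64(-0.0), np.float64(-2.0)]
[-1, np.float64(-2.22), np.float64(-4.01), np.float64(-0.01), np.float64(-0.0), np.float64(-0.0), np.float64(-2.0)]
[-1, np.float64(-2.08), np.float64(-4.09), np.float64(-0.01), np.float64(-0.0), np.float64(-0.0), np.float64(-2.0)]
[-1, np.float64(-1.93), np.float64(-4.16), np.float64(-0.01), np.float64(-0.
[... 382 characters left out ...]
2.0)]
[-1, np.float64(-1.34), np.float64(-4.39), np.float64(-0.01), np.float64(-0.0), np.float64(-0.0), np.float64(-2.0)]
[-1, np.float64(-1.18), np.float64(-4.43), np.float64(-0.01), np.float64(-0.0), np.float64(-0.0), np.float64(-2.0)]
[-1, np.float64(-1.03), np.float64(-4.47), np.float64(-0.01), np.float64(-0.0), np.float64(-0.0), np.float64(-2.0)]
[-1, np.float64(-0.87), np.float64(-4.5), np.float64(-0.01), np.float64(-0.0), np.float64(-0.0), np.float64(-2.0)]
[-1, np.float64(-0.71), np.float64(-4.53), np.float64(-0.01), np.float64(-0.0), np.float64(-0.0), np.float64(-2.0)]
[-1, np.float64(-0.55), np.float64(-4.55), np.float64(-0.01), np.float64(-0.0), np.float64(-0.0), np.float64(-2.0)]
```

```bash
python3 -m crank '[[-1,-3,-3.5,0,0,0,-2],[-1,-2.9,-3.6,0,0,0,-2],[-1,-2.7,-3.7,0,0,0,-2],[-1,-2.6,-3.8,0,0,0,-2],[-1,-2.5,-3.8,0,0,0,-2]]' && python3 -m crank '[[-1,-2.4,-3.9,0,0,0,-2],[-1,-2.2,-4,0,0,0,-2],[-1,-2.1,-4.1,0,0,0,-2],[-1,-1.9,-4.2,0,0,0,-2],[-1,-1.8,-4.2,0,0,0,-2]]' && python3 -m crank '[[-1,-1.6,-4.3,0,0,0,-2],[-1,-1.5,-4.3,0,0,0,-2],[-1,-1.3,-4.4,0,0,0,-2],[-1,-1.2,-4.4,0,0,0,-2],[-1,-1,-4.5,0,0,0,-2]]' && python3 -m crank '[[-1,-0.9,-4.5,0,0,0,-2],[-1,-0.7,-4.5,0,0,0,-2],[-1,-0.6,-4.5,0,0,0,-2],[-1,0,0,0,0,0,0],[-1,0,0,0,0,0,0]]'
python3 - <<'E'
from h import *
s=get_state();print(s["eef_pos"],s["qpos"],s["contact_force"])
c=read_camera("wrist"); cv2.imwrite("pics/w1.png",c["color"][:,:,::-1])
for t in("tee_bar","key_shoulder","knob_key","rail"):
    for r in place_of(t,"wrist")[:2]: print(t,np.round(r["location"],1),round(r["p"],2))
for r in trace("tee_key","wrist")[:1]: print(r["location"],r["p"],r["pixels"].sum())
E
```

```text
time: 3.1
eef_pos: [0.3219, 0.4102, 0.2485]
tcp_rot: [0.098, 0.995, 0.0, 0.0]
contact_force: [1.5, -0.4, 0.5]
opening: 0.997
time: 3.6
eef_pos: [0.3991, 0.1943, 0.2488]
tcp_rot: [0.011, 1.0, 0.0, 0.001]
contact_force: [0.8, 0.2, 0.5]
opening: 1.001
time: 4.1
eef_pos: [0.4753, -0.0219, 0.2488]
tcp_rot: [-0.076, 0.997, -0.0, 0.001]
contact_force: [0.8, 0.4, -0.8]
opening: 1.001
time: 4.6
eef_pos: [0.5214, -0.1495, 0.248]
tcp_rot: [-0.126, 0.992, 0.0, -0.0]
contact_force: [-0.4, 0.1, -0.6]
opening: 1.001
[ 0.52141815 -0.14945646  0.24802474] [-4.66416942e-01 -5.74944673e-03  1.90274426e+00  3.79845929e-04
  1.24559009e+00 -2.29053932e+00] [-0.42250284  0.08101661 -0.60242511]
tee_bar [254.5 192.1] 0.79
key_shoulder [252.7 169.3] 0.66
knob_key [161.2 159.1] 0.63
rail [209.  154.1] 0.64
[251.5, 179.4] 0.77 1884
```

View pics/w1.png

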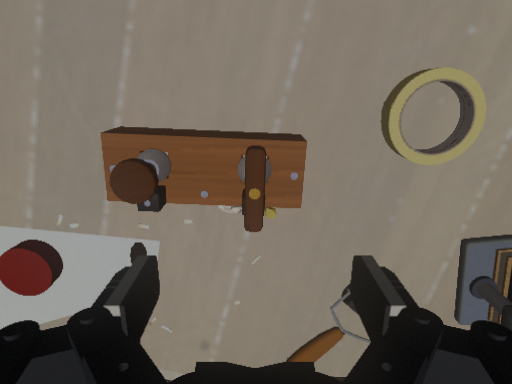

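```bash
python3 - <<'E'
from h import *
c=read_camera("wrist")
print("bar top",onz(c,(254.3,193),.127),onz(c,place_of("tee_bar","wrist")[0]["location"],.117))
m=trace("tee_bar","wrist")[0]["pixels"]; im=c["color"].astype(int)
mm=m&(im[:,:,0]<110)
# bar: dark brown pixels
ys,xs=np.nonzero(m); print(xs.min(),xs.max(),ys.min(),ys.max())
v=im.copy().astype(np.uint8); v[m]=v[m]//2+np.array([0,127,0],np.uint8); cv2.imwrite("pics/w1m.png",cv2.resize(v[120:250,200:320,::-1],None,fx=5,fy=4.6)) 
cv2.imwrite("pics/w1z.png",cv2.resize(im.astype(np.uint8)[120:250,200:320,::-1],None,fx=5,fy=4.6,interpolation=cv2.INTER_CUBIC))
E
```

```text
bar top [ 0.52401528 -0.14735808  0.127     ] [ 0.522675   -0.14988655  0.117     ]
236 269 145 231
```

View pics/w1z.png

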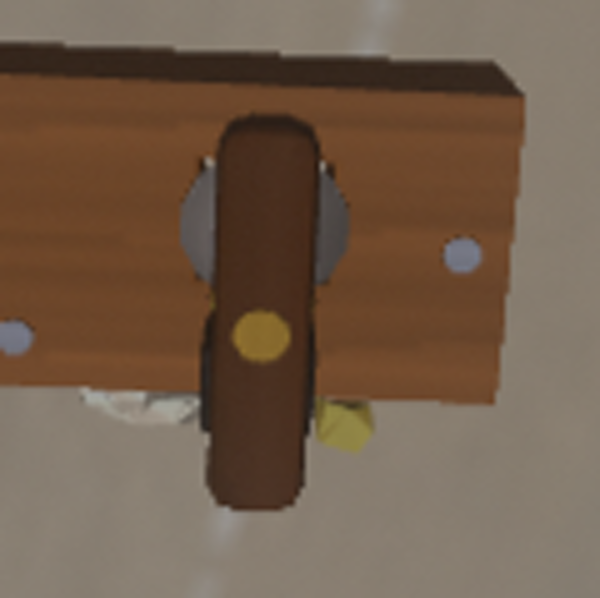

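View pics/w1m.png

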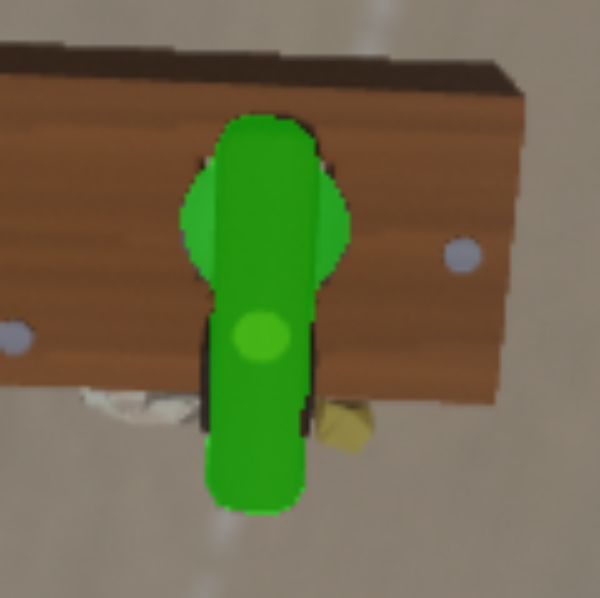

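```bash
python3 - <<'E'
from h import *
c=read_camera("wrist")
f=lambda X,Y,z:onz(c,(200+(X-2)/5,120+(Y-2)/4.6),z)
print("dot",f(262,337,.127)); a=f(267,150,.127);b=f(255,480,.127); d=b-a;print(a,b,np.degrees(np.arctan2(d[1],d[0])))
e1=f(267,130,.127);e2=f(254,508,.127);print("len",np.linalg.norm(e1-e2),(e1+e2)/2)
r1=f(497,403,.05);r2=f(522,97,.05);print("rail end",r1,r2,np.linalg.norm(r1-r2),np.degrees(np.arctan2(*(r1-r2)[[1,0]])))
s1=f(181,222,.05+.004);s2=f(349,222,.054);print("collar",(s1+s2)/2,np.linalg.norm(s1-s2))
s=get_state();print(s["eef_pos"],R.from_quat(s["tcp_rot"]).as_matrix()[:,1])
E
```

```text
dot [ 0.52446103 -0.14963063  0.127     ]
[ 0.49319364 -0.15697662  0.127     ] [ 0.55024946 -0.1440961   0.127     ] 12.721435806568218
len 0.06713412239934646 [ 0.52274397 -0.15035956  0.127     ]
rail end [ 0.55219969 -0.09263872  0.05      ] [ 0.48480699 -0.10827715  0.05      ] 0.06918336060458863 13.064236033931353
collar [ 0.52280195 -0.15001279  0.054     ] 0.03312938660665723
[ 0.5215     -0.14815366  0.24850152] [-2.53551643e-01  9.67321827e-01 -2.15637969e-04]
```

```bash
python3 -m crank '[[-1,-0.1,-0.2,3,0,0,1.8],[-1,0,0,3.5,0,0,0],[-1,0,0,3.5,0,0,0],[-1,0,0,3.3,0,0,0],[-1,0,0,0,0,0,0]]' && python3 -m crank '[[-0.2,0,0,0,0,0,0],[0.2,0,0,0,0,0,0],[0.5,0,0,0,0,0,0],[0.5,0,0,0,0,0,0]]' 30
python3 - <<'E'
from h import *
s=get_state();print(s["eef_pos"],s["tcp_rot"],s["contact_force"],s["wrist_torque"])
for n in("wrist","side"):
    c=read_camera(n); cv2.imwrite(f"pics/{n}2.png",c["color"][:,:,::-1])
E
```

```text
time: 5.6
eef_pos: [0.5194, -0.1485, 0.1101]
tcp_rot: [-0.112, 0.994, 0.003, -0.005]
contact_force: [-0.1, 1.2, -0.2]
opening: 1.002
time: 6.0
eef_pos: [0.524, -0.1509, 0.1172]
tcp_rot: [-0.112, 0.994, -0.001, 0.001]
contact_force: [0.2, 0.2, -0.7]
opening: 0.331
[ 0.52398286 -0.15085089  0.11717437] [-1.11843530e-01  9.93724442e-01 -9.18772630e-04  1.38335996e-03] [ 0.20057016  0.23336619 -0.71435076] [ 0.02745583 -0.00045893 -0.03902055]
```

View pics/wrist2.png

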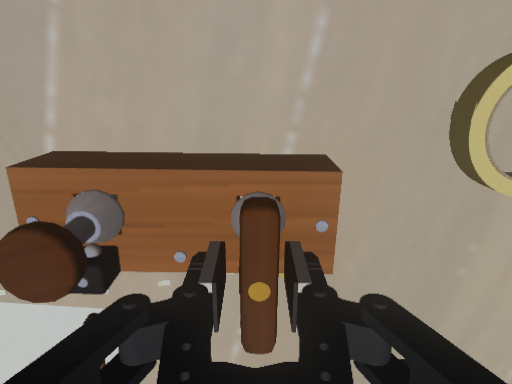

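```bash
python3 -m crank '[[0.5,0,0.18,0.2,0,0,0],[1,0,0,0,0,0,0],[1,0,0,0,0,0,0],[1,0,0,0,0,0,0],[1,0,0,0,0,0,0]]' 70
python3 - <<'E'
from h import *
s=get_state();print(s["eef_pos"],s["tcp_rot"],s["contact_force"],s["wrist_torque"],s["opening"])
c=read_camera("wrist"); cv2.imwrite(f"pics/w3.png",c["color"][:,:,::-1])
E
```

```text
time: 6.6
eef_pos: [0.5225, -0.1485, 0.1134]
tcp_rot: [-0.112, 0.994, 0.0, -0.0]
contact_force: [-0.1, 1.0, 0.6]
opening: 0.174
[ 0.52252814 -0.14846117  0.11336133] [-1.11750811e-01  9.93736219e-01  2.64291223e-04 -1.17494452e-04] [-0.06294313  0.96039473  0.60554812] [0.24498022 0.09854708 0.0315559 ] 0.1740292531915222
```

View pics/w3.png

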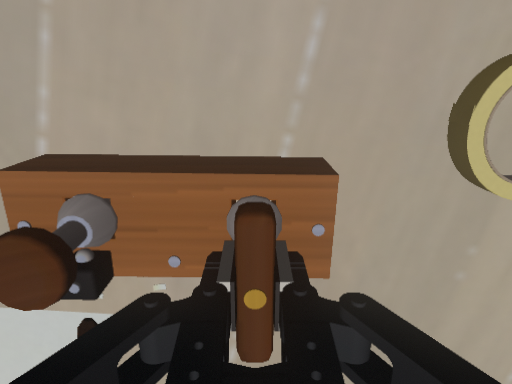

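```bash
python3 -m crank '[[1,0,0,-0.5,0,0,0],[1,0,0,-0.5,0,0,0],[1,0,0,-0.5,0,0,0],[1,0,0,-0.5,0,0,0],[1,0,0,-1,0,0,0]]' && python3 -m crank '[[1,0,0,-2,0,0,0],[1,0,0,-3,0,0,0],[1,0,0,-4,0,0,0],[1,0,0,-2,0,0,0],[1,0,0,0,0,0,0]]' 
python3 - <<'E'
from h import *
s=get_state();print(s["eef_pos"],s["tcp_rot"],s["contact_force"],s["wrist_torque"],s["opening"],s["qpos"])
for n in ("wrist","side"):
    c=read_camera(n); cv2.imwrite(f"pics/{n}4.png",c["color"][:,:,::-1])
E
```

```text
time: 7.15
eef_pos: [0.5228, -0.1487, 0.1441]
tcp_rot: [-0.112, 0.994, -0.0, 0.0]
contact_force: [1.0, -0.5, -0.5]
opening: 0.174
time: 7.65
eef_pos: [0.5249, -0.1497, 0.2594]
tcp_rot: [-0.112, 0.994, -0.003, 0.005]
contact_force: [-0.3, 0.7, -1.3]
opening: 0.171
[ 0.52494185 -0.14971103  0.25941263] [-0.11186881  0.9937077  -0.00297227  0.00464087] [-0.33321031  0.65355101 -1.34582094] [ 0.02085044 -0.02149966  0.01373771] 0.17105827702528023 [-4.63760268e-01 -1.35222288e-02  1.88930725e+00  7.22355330e-05
  1.25478562e+00 -2.25878902e+00]
```

View pics/wrist4.png

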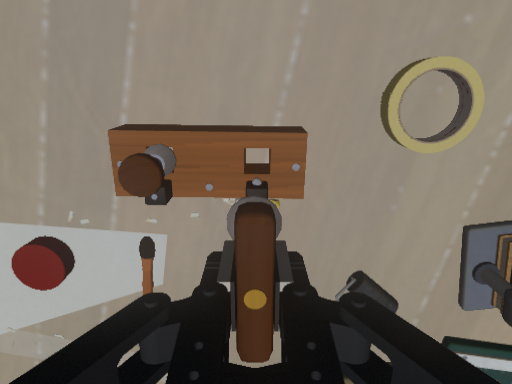

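View pics/side4.png

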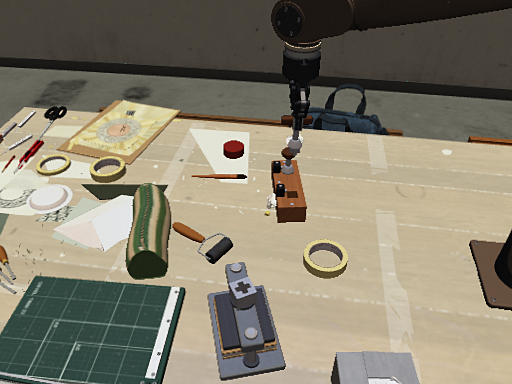

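```bash
python3 - <<'E'
from h import *
a=read_camera("top")["color"][:,:,::-1];b=read_camera("side")["color"][:,:,::-1]
cv2.imwrite("pics/z2.png",np.hstack([cv2.resize(a[190:230,120:160],(400,400),interpolation=cv2.INTER_CUBIC),cv2.resize(b[265:305,220:260],(400,400),interpolation=cv2.INTER_CUBIC)]))
E
```

```text
(no output)
```

View pics/z2.png

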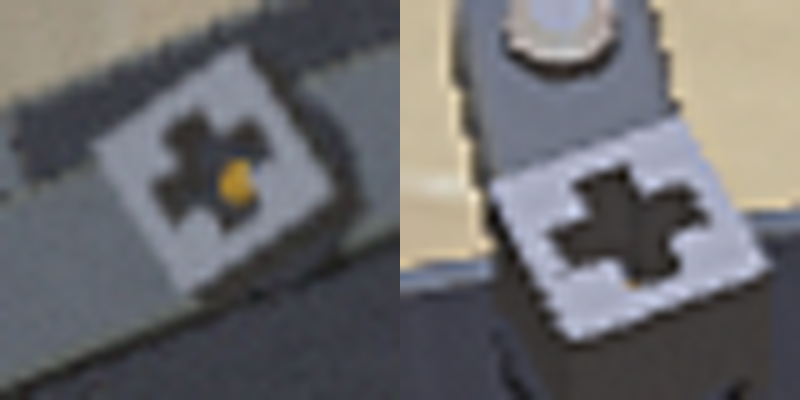

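```bash
python3 - <<'E'
from h import *
for n,x0,y0,C in(("top",120,190,[(243,45),(335,190),(190,295),(95,148)]),("side",220,265,[(280,118),(372,270),(175,338),(92,188)])):
    c=read_camera(n); P=np.array([onz(c,(x0+x/10-.45,y0+y/10-.45),.134) for x,y in C])
    print(n,P.mean(0)); 
    for i in range(4):
        d=P[(i+1)%4]-P[i]; print(np.linalg.norm(d),np.degrees(np.arctan2(d[1],d[0]))%90)
E
```

```text
top [0.57974164 0.22644967 0.134     ]
0.036840789199808675 33.017071538489205
0.037385649200570734 34.83551141903396
0.03758008784248905 33.88480810212586
0.037938630083847 33.69872478200103
side [0.5782344  0.22875909 0.134     ]
0.037858284436125975 34.69152522554039
0.03678155279014543 32.705805838146816
0.036245843918759735 34.66038808412171
0.03674132190120075 35.21854475171992
```

```bash
python3 - <<'E'
from h import *
plan([.551,.269,.264],down(124),1,step=4.6)
E
```

```text
[1, np.float64(-1.21), np.float64(4.0), np.float64(-0.12), np.float64(0.02), np.float64(-0.01), np.float64(-2.12)]
[1, np.float64(-1.36), np.float64(3.96), np.float64(-0.12), np.float64(0.02), np.float64(-0.01), np.float64(-2.12)]
[1, np.float64(-1.5), np.float64(3.9), np.float64(-0.12), np.float64(0.02), np.float64(-0.01), np.float64(-2.12)]
[1, np.float64(-1.65), np.float64(3.84), np.float64(-0.12), np.float64(0.02), np.float64(-0.01), np.float64(-2.12)]
[1, np.float64(-1.79), np.float64(3.78), np.float64(-0.13), np.float64(0.02), np.float64(-0.01), np.float64(-2.12)]
[1, np.float64(-1.93), np.float64(3.71), np.float64(-0.13), np.float64(0.02), np.float64(-0.01), np.float64(-2.12)]
[1, np.float64(-2.06), np.float64(3.64), np.float64(-0.13), np.float64(0.02), np.float64(-0.01), np.float64(-2.12)]
[1, np.float64(-2.2), np.float64(3.56), np.float64(-0.13), np.float64(0.02), np.float64(-0.01), np.float64(-2.12)]
[1, np.float64(-2.33), np.float64(3.48), np.float64(-0.13), np.float64(0.02), np.float64(-0.01), np.float64(-2.12)]
[1, np.float64(-2.45), np.float64(3.39), np.float64(-0.13), np.float64(0.02), np.float64(-0.01), np.float64(-2.12)]
```

```bash
python3 -m crank '[[1,-1.2,4,-0.1,0,0,-2.1],[1,-1.4,4,-0.1,0,0,-2.1],[1,-1.5,3.9,-0.1,0,0,-2.1],[1,-1.6,3.8,-0.1,0,0,-2.1],[1,-1.8,3.8,-0.1,0,0,-2.1]]' && python3 -m crank '[[1,-1.9,3.7,-0.1,0,0,-2.1],[1,-2.1,3.6,-0.1,0,0,-2.1],[1,-2.2,3.6,-0.1,0,0,-2.1],[1,-2.3,3.5,-0.1,0,0,-2.1],[1,-2.4,3.4,-0.1,0,0,-2.2]]' && python3 -m crank '[[1,0,0,0,0,0,0],[1,0,0,0,0,0,0],[1,0,0,0,0,0,0]]'
python3 - <<'E'
from h import *
s=get_state();print(s["eef_pos"],s["tcp_rot"],s["contact_force"],s["wrist_torque"],s["opening"],s["qpos"])
c=read_camera("wrist"); cv2.imwrite(f"pics/w5.png",c["color"][:,:,::-1])
cv2.imwrite("pics/w5z.png",cv2.resize(c["color"][130:250,120:270,::-1],(750,600),interpolation=cv2.INTER_CUBIC))
for t in("spindle_mouth","home_tip"):
    for r in place_of(t,"wrist")[:1]: print(t,r["location"],r["p"],onz(c,r["location"],.134 if t[0]=="s" else .106))
E
```

```text
time: 8.45
eef_pos: [0.5365, 0.0616, 0.2569]
tcp_rot: [-0.203, 0.979, 0.0, -0.001]
contact_force: [0.4, -0.1, -1.4]
opening: 0.174
time: 8.95
eef_pos: [0.5509, 0.2702, 0.2617]
tcp_rot: [-0.293, 0.956, -0.0, -0.001]
contact_force: [0.2, -0.0, 0.3]
opening: 0.176
time: 9.25
eef_pos: [0.5512, 0.2678, 0.2621]
tcp_rot: [-0.292, 0.957, -0.0, -0.001]
contact_force: [0.4, 0.2, -1.2]
opening: 0.173
[0.551203   0.26778823 0.2620728 ] [-2.91579723e-01  9.56545843e-01 -1.95821803e-04 -1.13043930e-03] [ 0.40524663  0.17428503 -1.15807018] [-0.08848797 -0.01106913  0.04622336] 0.1732662177826819 [ 2.86996997e-01  1.41855363e-01  1.72084055e+00 -4.29601318e-04
  1.28115408e+00 -1.87543239e+00]
spindle_mouth [194.1, 190.8] 0.69 [0.5804822  0.22873354 0.134     ]
home_tip [202.1, 179.4] 0.79 [0.57799965 0.22980894 0.106     ]
```

View pics/w5.png

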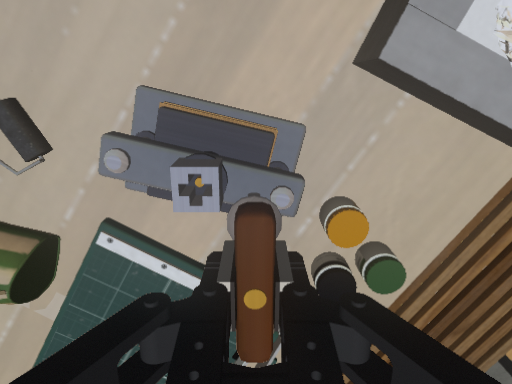

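View pics/w5z.png

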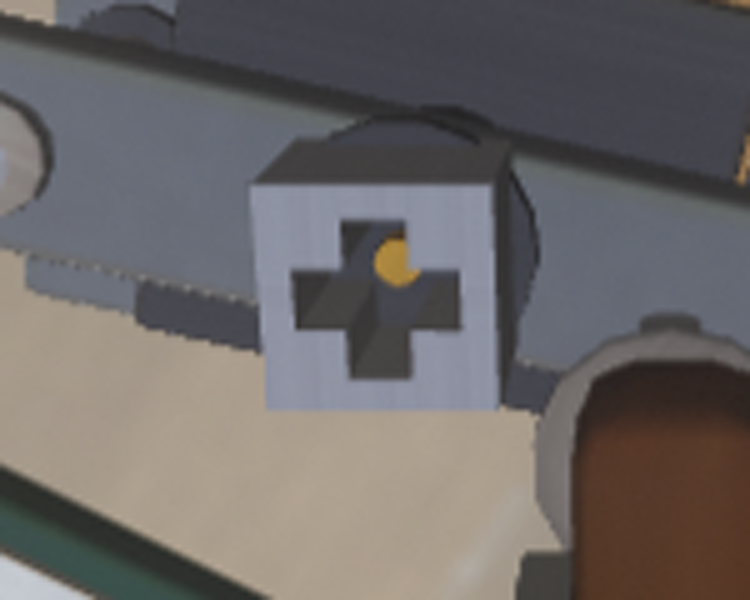

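```bash
python3 - <<'E'
from h import *
c=read_camera("wrist"); f=lambda X,Y,z:onz(c,(120+X/5-.4,130+Y/5-.4),z)
P=np.array([f(*p,.134) for p in[(250,185),(492,184),(500,410),(266,411)]]); print(P.mean(0))
for i in range(4):
    d=P[(i+1)%4]-P[i]; print(np.linalg.norm(d),np.degrees(np.arctan2(d[1],d[0]))%90)
print("cross",np.mean([f(*p,.134) for p in[(373.5,220),(380,378),(292,300),(461,298)]],0))
s=get_state();T=s["eef_pos"];r=R.from_quat(s["tcp_rot"]);M=r.as_matrix();print(T,"yaw y",np.degrees(np.arctan2(M[1,1],M[0,1])))
# bar in picture
im=c["color"]; cv2.imwrite("pics/w5k.png",cv2.resize(im[185:375,200:310,::-1],(440,760)))[0:0] if 0 else cv2.imwrite("pics/w5k.png",cv2.resize(im[190:370,200:310,::-1],None,fx=3.3,fy=3.3,interpolation=cv2.INTER_CUBIC))
d=onz(c,(255,299.5),T[2]+.0135); print("dot rel tool",r.inv().apply(d-T)*1000)
print(np.array(c["cam_to_world"]).round(4)); print("cam rel tool", r.inv().apply(np.array(c["cam_to_world"])[:3,3]-T))
E
```

```text
[0.58009209 0.22846988 0.134     ]
0.03786129480693201 34.09544220573345
0.03797856164898032 33.85164750174491
0.03827238189830674 34.08200671715884
0.03797356184107977 33.23132302207509
cross [0.58008199 0.22836562 0.134     ]
[0.55167241 0.26741432 0.26318704] yaw y 123.84160381386754
dot rel tool [ -1.52870746  -0.36575935 -13.50054358]
[[-5.568e-01 -7.893e-01 -2.588e-01  4.858e-01]
 [ 8.306e-01 -5.291e-01 -1.736e-01  2.226e-01]
 [ 1.000e-04 -3.116e-01  9.502e-01  3.882e-01]
 [ 0.000e+00  0.000e+00  0.000e+00  1.000e+00]]
cam rel tool [ 0.07969028 -0.00053981 -0.12500672]
```

View pics/w5k.png

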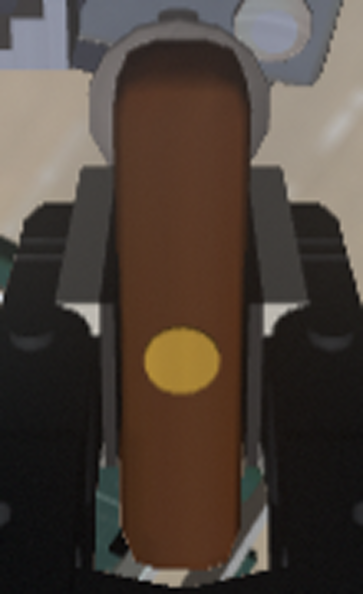

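```bash
python3 -m crank '[[1,0,-2.4,0,0,0,0],[1,0,-2.4,0,0,0,0],[1,0,0,1.3,0,0,0],[1,0,0,1.2,0,0,0],[1,0,0,0,0,0,0]]' && python3 -m crank '[[1,0,0,0,0,0,0],[1,0,0,0,0,0,0],[1,0,0,0,0,0,0]]'
python3 - <<'E'
from h import *
Ts=[]
for n in ("wrist","side","top"):
    c=read_camera(n); Ts.append(get_state()["eef_pos"]);cv2.imwrite(f"pics/{n}6.png",c["color"][:,:,::-1])
    if n=="side": cv2.imwrite("pics/side6z.png",cv2.resize(c["color"][210:310,180:300,::-1],(720,600),interpolation=cv2.INTER_CUBIC))
print(np.array(Ts),get_state()["contact_force"],get_state()["tcp_rot"])
E
```

```text
time: 9.95
eef_pos: [0.5764, 0.2284, 0.2348]
tcp_rot: [-0.292, 0.957, 0.0, -0.003]
contact_force: [0.1, 1.2, -0.9]
opening: 0.172
time: 10.25
eef_pos: [0.5784, 0.2293, 0.2391]
tcp_rot: [-0.292, 0.956, -0.0, 0.001]
contact_force: [-0.4, 0.2, -1.1]
opening: 0.178
[[0.57843816 0.22916358 0.23903644]
 [0.57844964 0.22907785 0.23896688]
 [0.57843636 0.22902213 0.23887467]] [-0.37252453  0.55284338 -0.69266504] [-2.92067959e-01  9.56397456e-01 -2.00894965e-05  4.62095426e-04]
```

View pics/wrist6.png

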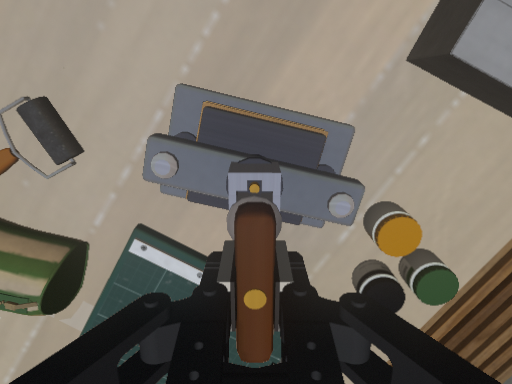

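View pics/side6z.png

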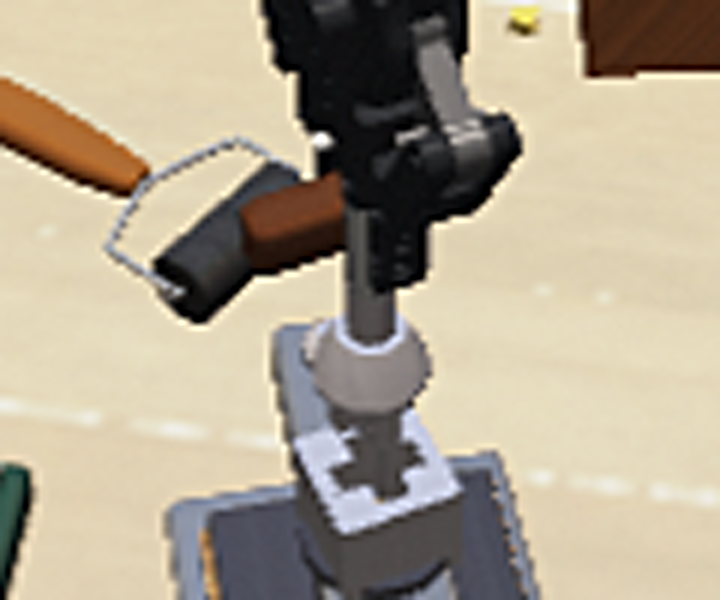

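```bash
python3 - <<'E'
from h import *
im=cv2.imread("pics/wrist6.png"); cv2.imwrite("pics/w6z.png",cv2.resize(im[155:230,210:300],(720,600),interpolation=cv2.INTER_CUBIC))
E
```

```text
(no output)
```

View pics/w6z.png

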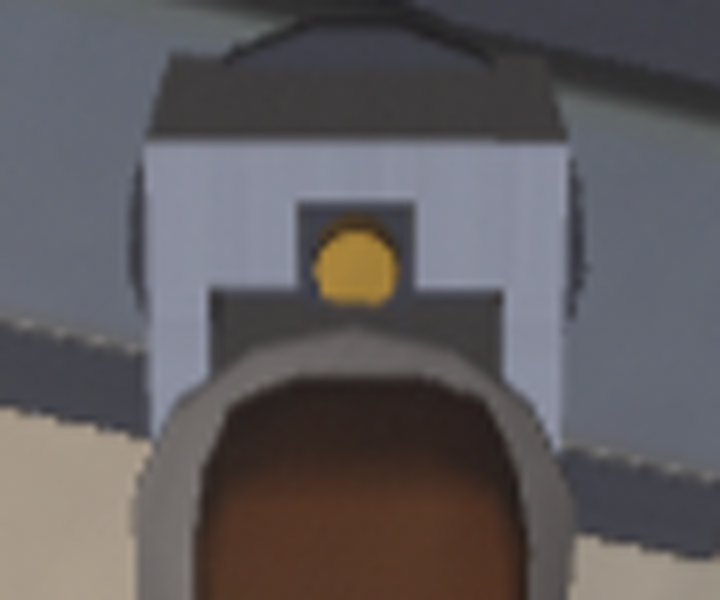

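```bash
python3 - <<'E'
from h import *
c=read_camera("wrist"); s=get_state();T=np.array(s["eef_pos"]);r=down(123.84)
f=lambda X,Y,z:r.inv().apply(onz(c,(210+X/8-.44,155+Y/8-.44),z)-T)*1000
for Y,o in((141,19),(203,13.4),(290,5.2)): v=f(356,Y,.134);print("block ctr tool",v[0]-o,v[1])
for off in(.002,.003,.004):
    tip=T[2]+off-.095
    v=f(355.5,330,tip+.028);print(off,"tip",tip,"key from collar front",v[0]-17,v[1]," dot",r.inv().apply(onz(c,(255,299.5),tip+.105)-T)*1000)
    w=f(575,530,tip+.03)[1]-f(136,530,tip+.03)[1];print("collar width",w)
E
```

```text
block ctr tool -0.4240295094061928 -0.8929401605659922
block ctr tool -0.5700924231099229 -0.8837398781145656
block ctr tool -0.5818990579067833 -0.8705842008225569
0.002 tip 0.14570962291956957 key from collar front -2.5908718485069446 -0.8564295415525084  dot [ -2.98497471  -0.28387167 -12.        ]
collar width 33.58225414858805
0.003 tip 0.14670962291956957 key from collar front -2.247725766902823 -0.8550802628299473  dot [ -2.2549162   -0.28666084 -13.        ]
collar width 33.403858731301064
0.004 tip 0.14770962291956957 key from collar front -1.9045796852987031 -0.8537309841073862  dot [ -1.52485769  -0.28945001 -14.        ]
collar width 33.22546331401412
```

```bash
python3 -m crank '[[1,0.15,0,0.5,0,0,0],[1,0,0,0.5,0,0,0],[1,0,0,0.4,0,0,0],[1,0,0,0,0,0,0]]' && python3 -m crank '[[1,0,0,0.3,0,0,0],[1,0,0,0.3,0,0,0],[1,0,0,0,0,0,0]]'
python3 - <<'E'
from h import *
for n in ("side",):
    c=read_camera(n);s=get_state();print(s["eef_pos"],s["contact_force"],s["wrist_torque"])
    cv2.imwrite("pics/side7z.png",cv2.resize(c["color"][210:310,180:300,::-1],(720,600),interpolation=cv2.INTER_CUBIC))
E
```

```text
time: 10.85
eef_pos: [0.5765, 0.2277, 0.2229]
tcp_rot: [-0.292, 0.956, 0.0, -0.001]
contact_force: [0.2, 0.6, -1.4]
opening: 0.176
time: 11.15
eef_pos: [0.5768, 0.2278, 0.2177]
tcp_rot: [-0.292, 0.956, 0.0, -0.0]
contact_force: [-0.4, 0.5, -2.2]
opening: 0.173
[0.57698396 0.22783782 0.21801031] [-0.32975246 -0.43643379 -0.70524191] [-0.06129659  0.00850798  0.01090522]
```

View pics/side7z.png

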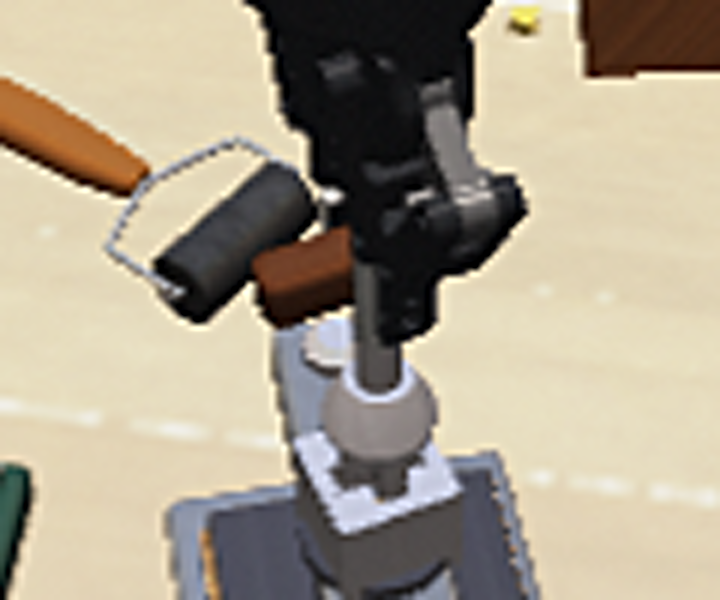

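```bash
python3 -m crank '[[1,0,0,0.2,0,0,0],[1,0,0,0.2,0,0,0],[1,0,0,0.2,0,0,0],[1,0,0,0,0,0,0],[1,0,0,0,0,0,0]]'
python3 - <<'E'
from h import *
for n in ("side",):
    c=read_camera(n);s=get_state();print(s["eef_pos"],s["contact_force"],s["wrist_torque"])
    cv2.imwrite("pics/side8z.png",cv2.resize(c["color"][210:310,180:300,::-1],(720,600),interpolation=cv2.INTER_CUBIC))
E
```

```text
time: 11.7
eef_pos: [0.5771, 0.2279, 0.2123]
tcp_rot: [-0.292, 0.956, 0.0, -0.0]
contact_force: [0.0, 0.2, -0.9]
opening: 0.176
[0.57709547 0.22789107 0.21235548] [ 0.27436342  0.0136973  -1.97658705] [ 0.03538718 -0.02789424 -0.02533355]
```

View pics/side8z.png

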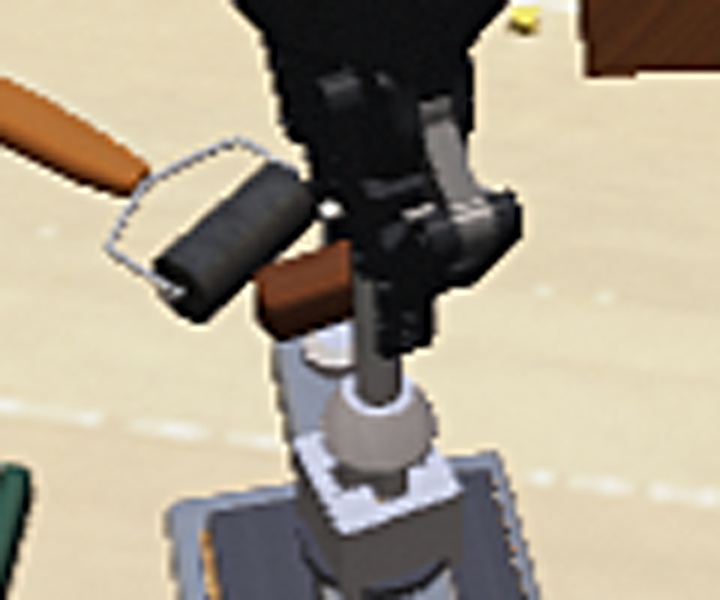

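```bash
python3 -m crank '[[1,0,0,0.2,0,0,0],[1,0,0,0.2,0,0,0],[1,0,0,0.2,0,0,0],[1,0,0,0,0,0,0],[1,0,0,0,0,0,0]]' 110; python3 -m crank '[[1,0,0,0.2,0,0,0],[1,0,0,0.2,0,0,0],[1,0,0,0,0,0,0],[1,0,0,0,0,0,0]]'
python3 - <<'E'
from h import *
s=get_state();print(s["eef_pos"],s["contact_force"],s["wrist_torque"])
E
```

```text
time: 12.25
eef_pos: [0.5771, 0.2279, 0.2062]
tcp_rot: [-0.292, 0.956, 0.0, -0.0]
contact_force: [0.3, 0.6, -0.9]
opening: 0.174
time: 12.65
eef_pos: [0.5775, 0.228, 0.2036]
tcp_rot: [-0.292, 0.956, -0.0, 0.001]
contact_force: [-1.3, -0.3, 4.7]
opening: 0.169
[0.57747079 0.22799878 0.20360671] [-1.31745005 -0.31629215  4.70336383] [ 0.04302542  0.29178589 -0.02758615]
```

```bash
python3 -m crank '[[1,0,0,0.2,0,0,0],[1,0,0,0.2,0,0,0],[1,0,0,0,0,0,0],[1,0,0,0,0,0,0]]'; python3 -m crank '[[1,0,0,0.2,0,0,0],[1,0,0,0.1,0,0,0],[1,0,0,0,0,0,0],[1,0,0,0,0,0,0]]'
python3 - <<'E'
from h import *
c=read_camera("wrist"); cv2.imwrite("pics/w9.png",c["color"][:,:,::-1]);s=get_state();print(s["eef_pos"],s["contact_force"],s["wrist_torque"])
c=read_camera("side"); cv2.imwrite("pics/side9z.png",cv2.resize(c["color"][210:310,180:300,::-1],(720,600),interpolation=cv2.INTER_CUBIC));s=get_state();print(s["eef_pos"],s["contact_force"],s["wrist_torque"])
E
```

```text
time: 13.05
eef_pos: [0.5776, 0.228, 0.1999]
tcp_rot: [-0.292, 0.956, -0.0, 0.001]
contact_force: [-1.8, -0.1, 7.2]
opening: 0.17
time: 13.45
eef_pos: [0.5777, 0.228, 0.1975]
tcp_rot: [-0.292, 0.956, -0.0, 0.001]
contact_force: [-2.8, -0.0, 7.9]
opening: 0.168
[0.57768078 0.22804854 0.19755804] [-2.00593108 -0.39981714  7.7468926 ] [-0.05590401  0.61095058  0.02766414]
[0.57768384 0.22804416 0.19756084] [-1.71213877 -0.20877165  7.50292893] [-0.10403014  0.58314273 -0.05349809]
```

View pics/side9z.png

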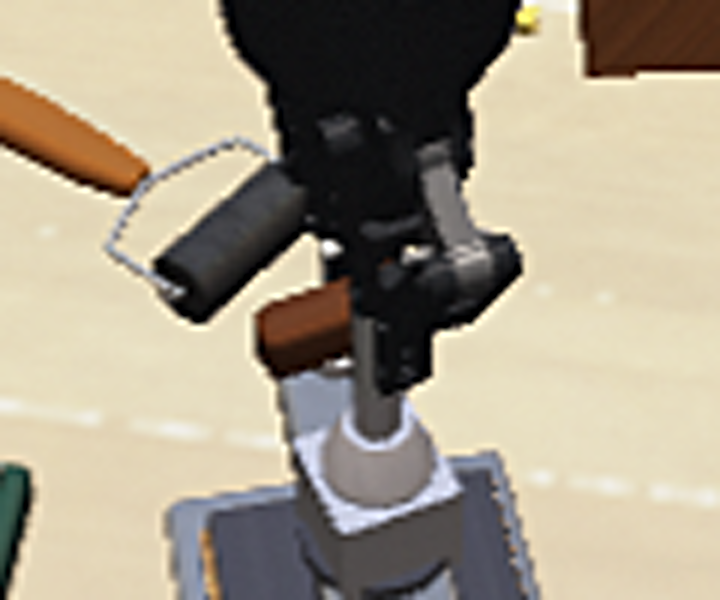

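View pics/w9.png

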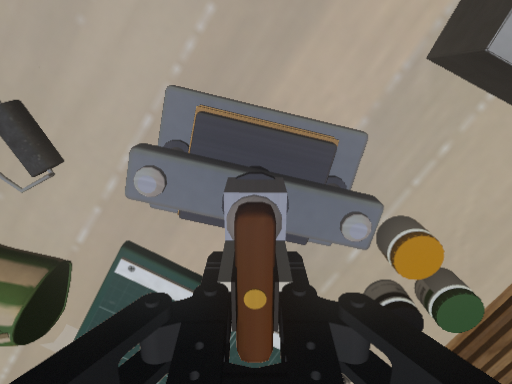

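```bash
python3 -m crank '[[1,0.05,0.03,0.1,0,0,0],[1,0,0,0.1,0,0,0],[1,0,0,0,0,0,0],[1,0,0,0,0,0,0]]'; python3 -m crank '[[1,0,0,0.1,0,0,0],[1,0,0,0.1,0,0,0],[1,0,0,0,0,0,0],[1,0,0,0,0,0,0]]'
python3 - <<'E'
from h import *
s=get_state();print(s["eef_pos"],s["contact_force"],s["wrist_torque"])
E
```

```text
time: 13.95
eef_pos: [0.5777, 0.2281, 0.1974]
tcp_rot: [-0.292, 0.956, -0.0, 0.002]
contact_force: [-4.2, -1.4, 13.7]
opening: 0.171
time: 14.35
eef_pos: [0.5779, 0.2281, 0.1974]
tcp_rot: [-0.292, 0.956, -0.0, 0.002]
contact_force: [-5.6, -1.7, 18.8]
opening: 0.17
[0.57791504 0.22809482 0.19738394] [-5.60610205 -1.65312675 18.82492578] [-0.31913117  1.37632219  0.01743205]
```

```bash
python3 -m crank '[[1,0.06,0.04,0,0,0,0],[1,0.06,0.04,0,0,0,0],[1,0,0,0,0,0,0],[1,0,0,0,0,0,0]]'
python3 - <<'E'
from h import *
s=get_state();print(s["eef_pos"],s["contact_force"],s["wrist_torque"])
E
```

```text
time: 14.75
eef_pos: [0.5775, 0.228, 0.1974]
tcp_rot: [-0.292, 0.956, -0.001, 0.004]
contact_force: [-3.2, -2.5, 17.4]
opening: 0.17
[0.57751759 0.22804606 0.19740027] [-3.15424241 -2.47512858 17.37590305] [-0.26184531  0.85099306 -0.00880834]
```

```bash
python3 -m crank '[[1,0,0,0.05,0,0,0],[1,0,0,0,0,0,0],[1,0,0,0,0,0,0],[1,0,0,0,0,0,0],[1,0,0,0,0,0,0]]'
python3 - <<'E'
from h import *
L=[]
for n,(y,x) in(("side",(210,180)),("top",(160,90))):
    c=read_camera(n); cv2.imwrite(f"pics/{n}10.png",c["color"][:,:,::-1]); L.append(cv2.resize(c["color"][y:y+100,x:x+100,::-1],(400,400),interpolation=cv2.INTER_CUBIC))
    s=get_state();print(s["eef_pos"],s["contact_force"],s["wrist_torque"],np.degrees(np.arccos(-R.from_quat(s["tcp_rot"]).as_matrix()[2,2])))
cv2.imwrite("pics/f10.png",np.hstack(L))
c=read_camera("wrist");cv2.imwrite("pics/w10z.png",cv2.resize(c["color"][150:374,180:330,::-1],(400,600),interpolation=cv2.INTER_CUBIC))
print(place_of("tee_bar","side")[0],place_of("key_shoulder","side")[:1], get_state()["time"])
E
```

```text
time: 15.25
eef_pos: [0.5776, 0.2281, 0.1974]
tcp_rot: [-0.292, 0.956, -0.001, 0.004]
contact_force: [-3.9, -1.7, 18.5]
opening: 0.165
[0.57755315 0.22808267 0.19736548] [-3.60463811 -1.79403601 18.75905496] [-0.34195129  0.93218397  0.0328649 ] 0.4289823028687376
[0.57757195 0.22807147 0.19738985] [-3.86777569 -2.44355784 18.7471768 ] [-0.32644405  0.93218348 -0.03659908] 0.43146273426391324
{'location': [241.9, 258.5], 'p': 0.83} [{'location': [243.0, 286.6], 'p': 0.76}] 15.5
```

View pics/f10.png

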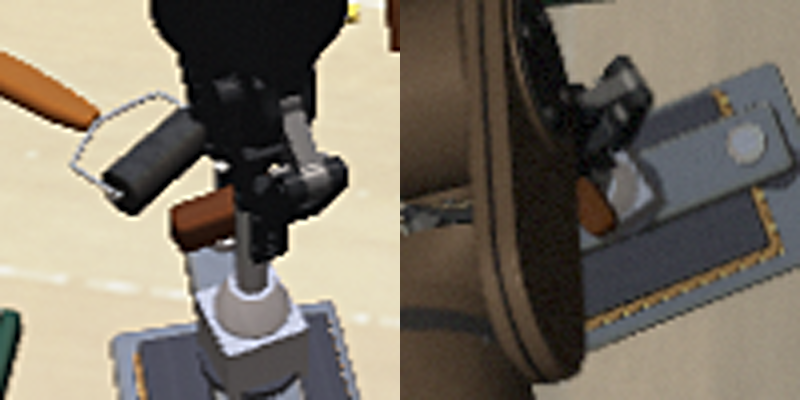

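View pics/w10z.png

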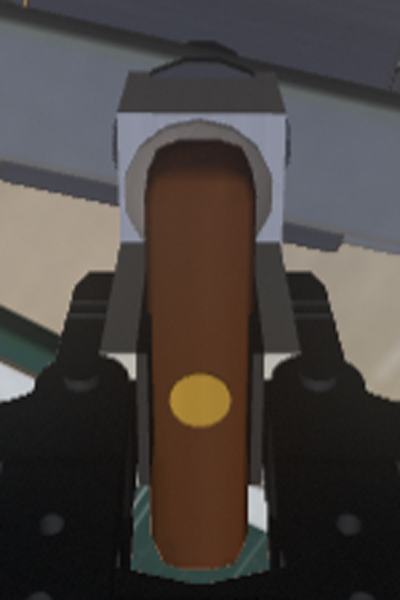

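View pics/side10.png

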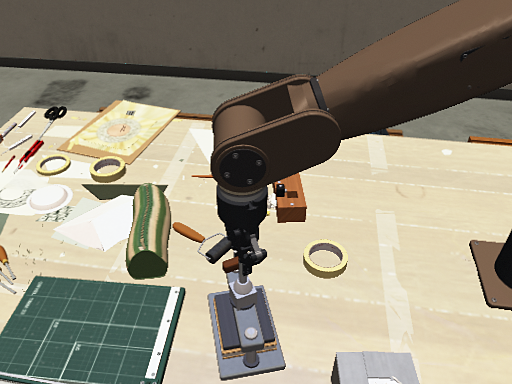

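```bash
python3 -c "
from plant import *
print(sign_off()); s=get_state(); print(s['time'],s['eef_pos'],s['contact_force'])"
```

```text
the job is handed in; nothing more can be done
None
the job is handed in; nothing more can be done
```

I pulled the tee key out of its catch and slid its cross stem into the press socket with the splines meshed. I handed the job in at about 15.5 s, still gripping the key and pressing it down.

**Seated:** The tool stopped going down at z = 0.1974 m when I commanded further, and the vertical force rose to about 19 N. That is well above the pin's 10.5 N. The height matches the key's shoulder resting on the block's face, and the side and wrist pictures show the collar seated on it.

**Upright:** The tool's tilt was 0.43°.

**Not perfect:** A side load of about 4 N and roughly 1 N m at the wrist remained. I had eased it from about 6 N but not removed it.

**Other things:** In the last pictures the roller looked undisturbed. The arm partly hid the rail, so the round-knobbed key was last seen in its seat right after the pull. I did not measure whether the spindle head had turned; the block still looked square with the tool.

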